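# Sort the wall-cupboard fittings into the divided tray

## Robot

A 6-joint arm with a two-finger parallel gripper is mounted at the origin on the work surface. World frame = base frame: x ahead of the robot, y to its left, z up, the work surface at z = 0. Lengths are in m, angles in rad, forces in N, time in s.
With the tool pointing down it reaches from about 0.3 to 0.875 m from the base axis. Payload 4.2 kg.
Tool frame: the origin (TCP) lies at the very end of the fingers, on their centre line; the grasp point (between the pads) lies 19 mm behind it; z points along the fingers, y is the line along which they close (so a half turn about z gives the same grasp; the last joint's range is limited). The gripper opens to 85 mm and grips with 20 to 120 N. Pads are 22 mm wide; open, the fingers measure 114 mm over their backs; the gripper's body (76 mm by 85 mm) begins 54 mm behind the grasp point. The pads swing forward as they close: fully open they stand 13 mm farther back than shut.
Start: joints at [1.182, 0.32, 1.565, -0, 1.257, -0.02], TCP at [0.207, 0.536, 0.231] pointing down, gripper open.
Joint ranges: [-3.11, 3.11], [-0.84, 2.01], [0.21, 2.61], [-1.34, 4.49], [0.05, 2.63], [-2.56, 2.56]. Speed limits (rad/s): [2.57, 2.57, 3.14, 3.14, 3.14, 3.14].

## Interface

Orientations are given as a unit quaternion [x, y, z, w].
In Python, from cell import robot gives the robot as it stands. The module is installed in compiled form; this text tells all that it offers. Calls block until the motion is done:
- robot.movep(position, orientation): joint-space move of the TCP to a pose.
- robot.move_l(position, ori=None, v=0.15): straight line of the TCP; ori=None keeps the orientation; v is the mean speed in m/s.
- robot.move_j(angles): joint-space move.
- robot.set_gripper(opening, force=None): opening from 0.0 (shut) to 1.0 (fully open); force is the grip in N (None keeps the last); returns when the fingers have stopped.
- robot.pause(seconds).
- robot.ik(position, orientation): joint angles nearest the present ones, or None.
- robot.state(): the state.
- robot.camera(name): name is "side" or "top" or "wrist"; returns a dict with "color" (420x560x3 uint8, red, green, blue), "depth" (420x560 float32, m along the optical axis (not along the pixel's ray), 0 where there is no reading), "camera_matrix" (3x3 intrinsics, pixels), "extrinsics" (4x4, takes a point from world to camera coordinates); the wrist camera has in their place "tool_from_camera" (4x4, takes a point from camera to tool coordinates, whose origin is the TCP and whose axes are the flange's). Camera axes: x right, y up, looking along -z (the intrinsics and any distortion apply to the point x, -y, -z); pixel columns grow to the right and rows downward; lengths in m; the calibration is good to about 2 mm. A picture is of the moment at which its call begins: read the wrist's pose just before it.
A pose or a line that the arm cannot do raises robot.PlanningError and nothing moves.
- robot.close_job(): hands the job in; it is judged then, once.
The state is a dict: "time_s": time; "joint_pos": joint angles; "qd": joint speeds; "joint_torque": joint torques, N m; "tool_pos": TCP position; "orientation": TCP orientation; "contact_force": force on the tool from outside, world axes, zero at the start; "moment": the same for the moment, N m; "width": opening from 0.0 (shut) to 1.0 (fully open); "grip_force": force on a finger pad.
Only numpy, scipy, OpenCV 4.12 (cv2) and the standard library are available. Lean on these libraries where they do the work, as an engineer would, in place of code of your own. Each camera call takes 0.05 s, during which the arm holds its last target. There are 200 camera calls.

## Task

Gather the four fittings of the old wall cupboard into the divided plywood tray, one to a bay, each flat on the bay's floor and the same way up as it lay on the worktop: the arched bow handle in the long bay that runs the tray's whole length, the round-cup hinge in the widest of the three short bays, the short magnetic catch in the middle-sized one, and the round knob in the narrowest. The straight bar handle, the flat butt hinge, the long catch and the square knob belong to other units: leave them where they lie.

Things in the scene. Friction and masses are not known exactly. Their poses are not given: they have to be found in the camera images.
- tray: Fixed plywood tray 230 (x) x 190 (y) mm at any heading; floor 4 mm thick, walls 4 mm thick, tops 22 mm above the worktop. Origin: centre of underside, z up. Bays, inside, tray frame, mm: long x -111..111, y -91..-25; on the other side three short bays, y -21..91: wide x -111..-19, middle x -15..53, narrow x 57..111.
- bow_handle: Steel arched handle standing on its two feet, for the long bay. 12 mm round bar along x, rising from feet at x = -48 and 48 mm to a straight middle (x -22..22), axis 30 mm and top 36 mm above the underside; foot discs 22 mm across. 118 mm long over all. Pinch the middle across y (12 mm). Origin: centre of its underside on the table, z up.
- cup_hinge: Steel concealed hinge, for the wide bay. Arm 16 mm wide (y), 18 mm high, x -20..36 mm; round cup 35 mm across, 12 mm high, centred at x = -36, with a cross flange 22 (x) x 62 (y) mm, top 15 mm high. Over all x -54..36. Pinch the arm across y near x = 10. Origin: on the underside, under the arm, 36 mm from its free end and from the cup's centre; z up.
- short_catch: Short white plastic magnetic catch, to go in the middle bay. Block 46 (x) x 16 (y) x 16 mm high, with two small screw ears at mid-length (16 mm long, 3 mm thick, 34 mm across y over both). Pinch the block across y (16 mm). Origin: centre of its underside on the table, z up.
- round_knob: Round steel cupboard knob standing on its foot, to go in the narrow bay. Head 38 mm across from 13 to 24 mm above the underside, 28 mm high in all, foot 22 mm across. Origin: centre of its underside on the table, z up.
- bar_handle: Look-alike, leave alone: straight flat steel bar handle, bar 116 (x) x 14 (y) x 10 mm with square ends, on two square posts, 36 mm high. Origin: centre of its underside on the table, z up.
- butt_hinge: Look-alike, leave alone: opened flat steel butt hinge, 76 (x) x 56 (y) mm, leaves 4 mm thick, knuckle along x 10 mm high. Origin: centre of its underside on the table, z up.
- long_catch: Look-alike, leave alone: long white plastic catch, as the short one but 92 mm long (x); 16 mm wide and high, ears at mid-length 34 mm across. Origin: centre of its underside on the table, z up.
- square_knob: Look-alike, leave alone: square steel knob, head 38 x 38 mm, 28 mm high. Origin: centre of its underside on the table, z up.

How it is judged:
By the outcome, as a careful person would: the job done as asked, in the order asked, and still so for the second after the job is handed in, with the robot touching nothing.
It also fails if it takes over 96 s, if anything falls off the work surface, if the arm or the gripper's body presses on something with over 40 N, if the wrist force passes 120 N, or if a joint passes its speed limit or range.

## Working session

There is one attempt and no reset: what is moved stays moved. The work goes in short steps, each a Python script; the robot and the scene stay as the last script left them, time stands still between calls to the robot, and variables do not carry over. Pictures are saved under pics/ and viewed, at most 14 in all, crops included, and the job is handed in when it is done.

```bash
mkdir -p pics; cat > h.py <<'E'
import numpy as np, cv2
from cell import robot
def save(c,n): cv2.imwrite(f'pics/{n}.png', cv2.cvtColor(c['color'],cv2.COLOR_RGB2BGR))
def cloud(c):
    K=c['camera_matrix']; d=c['depth']; v,u=np.mgrid[:d.shape[0],:d.shape[1]]
    x=(u-K[0,2])/K[0,0]*d; y=(v-K[1,2])/K[1,1]*d
    P=np.stack([x,-y,-d,np.ones_like(d)],-1)
    W=P@np.linalg.inv(c['extrinsics']).T
    W=W[...,:3]; W[d==0]=np.nan
    return W
E
python3 - <<'E'
from h import *
for n in('top','side'):
    c=robot.camera(n); save(c,n+'0'); np.savez(n+'0',**{k:v for k,v in c.items() if isinstance(v,np.ndarray)})
    print(n,c.keys(),c['camera_matrix'],c['extrinsics'])
    W=cloud(c); print(np.nanmin(W,(0,1)),np.nanmax(W,(0,1)),np.nanmedian(W[...,2]), (c['depth']==0).mean())
E
```

```text
top dict_keys(['color', 'depth', 'camera_matrix', 'extrinsics']) [[392.96808147   0.         280.2168336 ]
 [  0.         392.96808147 212.77762009]
 [  0.           0.           1.        ]] [[-6.98282182e-04 -9.99482318e-01 -3.21653252e-02  1.68991293e-02]
 [ 9.94098386e-01 -4.18309847e-03  1.08401570e-01 -4.85590238e-01]
 [-1.08480004e-01 -3.18998030e-02  9.93586680e-01 -9.06429864e-01]
 [ 0.00000000e+00  0.00000000e+00  0.00000000e+00  1.00000000e+00]]
[-2.07749300e-04 -1.22577630e+00 -7.67354199e-01] [1.59772943 1.37296491 0.30445056] 0.000906493590726809 0.004056122448979592
side dict_keys(['color', 'depth', 'camera_matrix', 'extrinsics']) [[489.69287279   0.         280.22028703]
 [  0.         489.69287279 209.48257978]
 [  0.           0.           1.        ]] [[ 0.96775476 -0.25143083  0.01527299 -0.46776967]
 [ 0.11444     0.49287297  0.86254259 -0.08421952]
 [-0.22439744 -0.83298186  0.50575391 -1.2234905 ]
 [ 0.          0.          0.          1.        ]]
[-0.9316238  -0.7218456  -0.76507402] [1.9212295  2.66110844 0.55169666] 0.0009835500287785903 0.0075
```

View pics/top0.png

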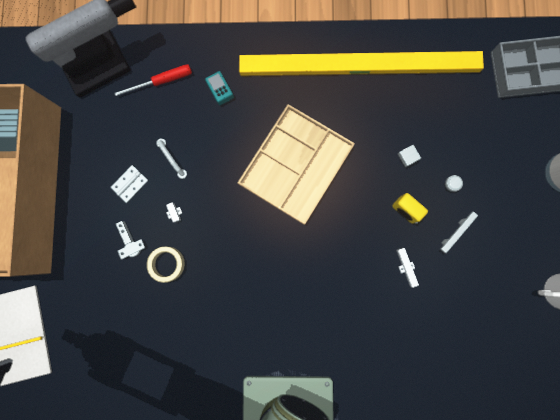

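View pics/side0.png

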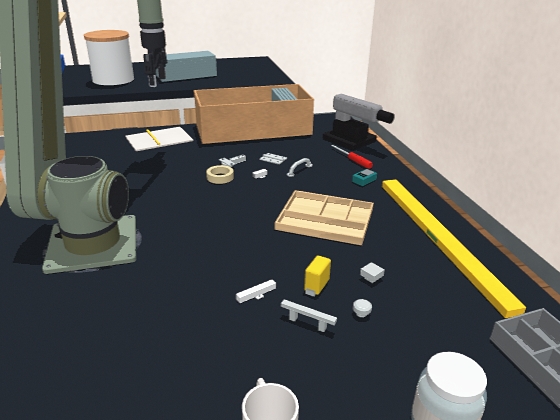

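Top view: bow handle (171,158), cup hinge (129,241), short catch (173,212), round knob (454,183), tray (296,164) with the long bay on the lower right. The tape ring at (165,264) is close to the hinge. The decoys are the butt hinge (129,183), square knob (410,155), bar handle (460,232) and long catch (407,268).

```bash
python3 - <<'E'
from h import *
c=dict(np.load('top0.npz')); W=cloud(c); g=c['color'].min(2)
def rep(n,u,v,r,bright=110):
    s=np.s_[v-r:v+r,u-r:u+r]; w=W[s]; m=(w[...,2]>0.004)&(g[s]>bright)
    k,l,st,ce=cv2.connectedComponentsWithStats(m.astype(np.uint8))
    i=1+np.argmax(st[1:,4]); p=w[l==i]; r=cv2.minAreaRect(p[:,:2].astype(np.float32)*1000)
    print(n,len(p),'mean',p.mean(0).round(4),'zmax',p[:,2].max().round(3),'rect',np.round(r[0],1),np.round(r[1],1),round(r[2],1))
rep('bow',171,158,26);rep('hinge',129,241,22);rep('catch',173,212,13);rep('knob',454,183,13)
# tray
s=np.s_[95:232,230:362]; w=W[s]; m=(w[...,2]>0.015)&(w[...,2]<.03)&(g[s]>60)
p=w[m]; r=cv2.minAreaRect(p[:,:2].astype(np.float32)*1000); print('tray',r,len(p),cv2.boxPoints(r))
c=robot.camera('wrist'); print(c['tool_from_camera'],c['camera_matrix']); save(c,'w0'); s=robot.state(); print(s)
E
```

```text
bow 235 mean [0.6216 0.2829 0.026 ] zmax 0.04 rect [626.5 287.7] [117.8  20.7] 35.2
hinge 415 mean [0.4145 0.3818 0.0161] zmax 0.024 rect [422.6 391.9] [87.3 64.6] 40.2
catch 156 mean [0.4904 0.2756 0.0148] zmax 0.02 rect [491. 276.] [32.3 46.1] 88.7
knob 209 mean [ 0.5554 -0.3948  0.027 ] zmax 0.033 rect [ 555.8 -396.6] [35.6 35. ] 12.6
tray ((608.6722412109375, -22.411407470703125), (190.65850830078125, 230.98690795898438), 57.92668151855469) 1096 [[ 460.18643    -41.863003 ]
 [ 655.9176    -164.51797  ]
 [ 757.1581      -2.9598122]
 [ 561.4269     119.69516  ]]
[[ 4.18247720e-04  9.52872996e-01  3.03369212e-01  7.73637827e-02]
 [ 9.99999351e-01 -7.19917965e-04  8.82564640e-04 -2.20940050e-06]
 [ 1.05937296e-03  3.03368646e-01 -9.52872679e-01 -1.42201009e-01]
 [ 0.00000000e+00  0.00000000e+00  0.00000000e+00  1.00000000e+00]] [[306.58026834   0.         285.72355562]
 [  0.         306.58026834 214.26840667]
 [  0.           0.           1.        ]]
{'time_s': 0.15, 'joint_pos': array([ 1.18201697e+00,  3.20184955e-01,  1.56537570e+00,  2.79836298e-05,
        1.25741092e+00, -2.00010787e-02]), 'qd': array([ 0.00028628, -0.00331329, -0.00355714,  0.00117105,  0.00172999,
        0.00076507]), 'joint_torque': array([-1.59405654e-04, -4.15844500e+01, -2.34345245e+01, -2.02950268e-04,
        6.00995205e-03,  2.10166638e-05]), 'tool_pos': array([0.20713361, 0.53602243, 0.23066145]), 'orientation': array([ 1.83350268e-01,  9.83047407e-01, -6.72405811e-04, -1.52969727e-04]), 'contact_force': array([ 0.9101774 , -0.98130912, -1.04559028]), 'moment': array([-0.00600746,  0.07163583, -0.01646456]), 'grip_force': 0.0, 'width': 1.001605636380961}
```

```bash
cat >> h.py <<'E'
from scipy.spatial.transform import Rotation as Rt
def q(a): return np.array([np.cos(a/2),np.sin(a/2),0,0])
def wcloud(c,s):
    T=np.eye(4); T[:3,:3]=Rt.from_quat(s['orientation']).as_matrix(); T[:3,3]=s['tool_pos']
    c=dict(c); c['extrinsics']=np.linalg.inv(T@c['tool_from_camera']); return cloud(c)
def comps(W,g,zlo,zhi,xy,r,bright=90):
    m=(W[...,2]>zlo)&(W[...,2]<zhi)&(np.hypot(W[...,0]-xy[0],W[...,1]-xy[1])<r)&(g>bright)
    k,l,st,ce=cv2.connectedComponentsWithStats(m.astype(np.uint8))
    i=1+np.argmax(st[1:,4]); return W[l==i]
def rep(n,p):
    r=cv2.minAreaRect(p[:,:2].astype(np.float32)*1000)
    print(n,len(p),'mean',p.mean(0).round(4),'z',np.percentile(p[:,2],[5,50,98]).round(4),'rect',np.round(r[0],1),np.round(r[1],1),round(r[2],1)); return r
def look(n,xy,z=.2):
    a=np.arctan2(xy[1],xy[0])+np.pi/2
    robot.movep([*xy,z],q(a)); robot.pause(.3); s=robot.state(); c=robot.camera('wrist'); save(c,n)
    W=wcloud(c,s); np.savez(n,W=W,color=c['color']); print(s['time_s']); return W,c['color'].min(2)
E
python3 - <<'E'
from h import *
W,g=look('left',(.51,.31),.22)
t=(g<60)&(np.abs(W[...,2])<.02); print('table z',np.nanmedian(W[t][:,2]))
rep('bow',comps(W,g,.006,.05,(.6265,.2877),.075)); rep('hinge',comps(W,g,.006,.05,(.415,.383),.06));rep('catch',comps(W,g,.0015,.05,(.491,.276),.035))
rep('catchtop',comps(W,g,.012,.05,(.491,.276),.035))
W,g=look('mid',(.6,-.02),.22)
p=comps(W,g,.016,.03,(.608,-.022),.17,50); rep('tray',p)
W,g=look('right',(.555,-.35),.22)
rep('knob',comps(W,g,.006,.05,(.556,-.397),.03))
print(robot.state()['time_s'])
E
```

```text
1.8583
table z -0.00029637513248026437
bow 891 mean [0.6201 0.2884 0.029 ] z [0.0122 0.0315 0.0363] rect [623.3 288.4] [105.9  12. ] 35.1
hinge 2517 mean [0.4127 0.3838 0.0155] z [0.0117 0.0153 0.019 ] rect [422.8 388.4] [89.5 62. ] 26.3
catch 772 mean [0.4867 0.2793 0.0122] z [0.0024 0.0152 0.017 ] rect [486.5 277.3] [48.2 34. ] 24.0
catchtop 541 mean [0.4873 0.2783 0.0156] z [0.0142 0.0156 0.0171] rect [487.1 277.9] [46.9 16.3] 22.9
3.5
tray 5225 mean [ 0.6073 -0.017   0.0211] z [0.0171 0.0215 0.0232] rect [605.2 -22.1] [190.7 231.1] 58.1
5.1083
knob 818 mean [ 0.5546 -0.3941  0.0262] z [0.0203 0.0271 0.029 ] rect [ 553.8 -395.8] [36.4 36.5] 60.7
5.1583
```

View pics/left.png

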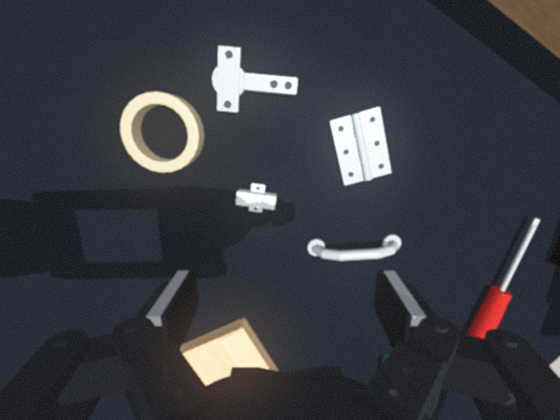

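View pics/mid.png

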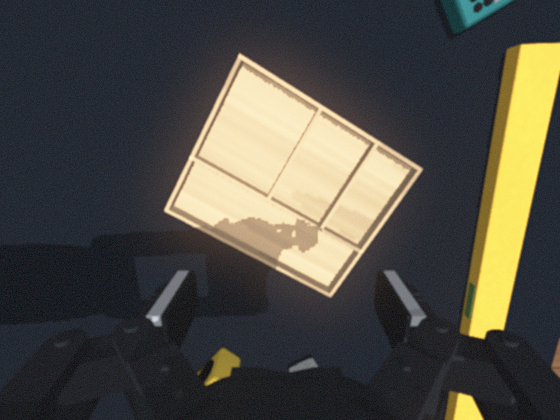

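Left view: the bow handle at (355,248), short catch (257,199), hinge with its arm to the right (255,82) and butt hinge (361,146) are all well separated. Mid view: tray bays wide (260,120), middle (320,150), narrow (375,195), long (270,230). This agrees with a tray y heading of 58° and x heading of -32°. Measured sizes match the given ones, so I'll start with the bow handle.

```bash
cat >> h.py <<'E'
R=np.deg2rad
TC=np.array([.6052,-.0221]); TH=R(-31.9)
def tray(x,y): c,s=np.cos(TH),np.sin(TH); return TC+np.array([c*x-s*y,s*x+c*y])/1000
def T(): return round(robot.state()['time_s'],2)
def pick(xy,a,z,op,force,hov=.11):
    robot.set_gripper(op); robot.movep([*xy,hov],q(a)); robot.move_l([*xy,z+.02],v=.2); robot.move_l([*xy,z],v=.06)
    robot.set_gripper(0,force); s=robot.state(); print('closed mm',s['width']*85,'F',s['grip_force'],T())
    robot.move_l([*xy,hov],v=.15); s=robot.state(); print('lifted mm',s['width']*85,'F',s['grip_force'],T())
    return s['grip_force']>5
def place(xy,a,z,op,hov=.11):
    robot.movep([*xy,hov],q(a)); robot.move_l([*xy,z+.015],v=.15); robot.move_l([*xy,z],v=.04)
    s=robot.state(); print('at',s['tool_pos'].round(4),'f',s['contact_force'].round(1),'w',s['width']*85)
    robot.set_gripper(op); robot.move_l([*xy,hov],v=.15); print('placed',T())
E
python3 - <<'E'
from h import *
d=np.load('left.npz');W=d['W'];g=d['color'].min(2)
rep('bow all',comps(W,g,.002,.05,(.6233,.2884),.075,60))
p=comps(W,g,.031,.05,(.6233,.2884),.075,60); rep('bow top',p)
r=cv2.minAreaRect(p[:,:2].astype(np.float32)*1000); xy=np.array(r[0])/1000
if pick(xy,R(215.1),.014,.55,60): place(tray(0,-58),R(148.1),.0185,.3)
E
```

```text
bow all 1124 mean [0.6201 0.2887 0.0237] z [0.003  0.0291 0.0362] rect [623.5 289.5] [116.8  21.2] 36.0
bow top 470 mean [0.6222 0.2888 0.0341] z [0.0314 0.0343 0.0365] rect [623.6 288.5] [69.7 11.7] 34.9
closed mm 9.863064396458006 F 58.444796204566956 9.39
lifted mm 9.696926753923165 F 58.419418931007385 10.18
at [ 0.5745 -0.0713  0.0184] f [-1.5  0.9  0.7] w 9.528859375026185
placed 13.78
```

```bash
python3 - <<'E'
from h import *
c=robot.camera('top'); save(c,'top1')
h=R(26.3); o=np.array([.4228,.3884])+.009*np.array([np.cos(h),np.sin(h)])
g=o+.010*np.array([np.cos(h),np.sin(h)])
# hinge x along tray +y; overall centre (x=-9) at bay centre y=35 -> grasp point x=10 at y=54
if pick(g,h,.003,.55,70): place(tray(-65,54),R(58.1),.0077,.38)
c=robot.camera('wrist'); save(c,'w1'); print(T())
E
```

```text
closed mm 13.71513702143003 F 70.7100784778595 18.16
lifted mm 13.959852251764008 F 70.21522879600525 19.02
at [0.5785 0.0581 0.0076] f [-0.5 -0.5 -0.6] w 14.089286298944314
placed 22.8
22.85
```

View pics/w1.png

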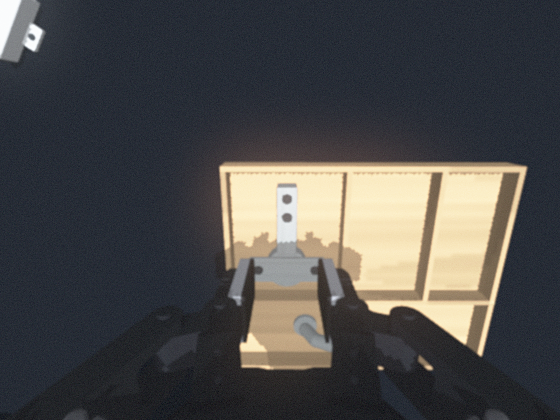

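The hinge sits in the wide bay, with its arm at (287,220) and flange at (287,270). The bow handle's foot at (305,325) looks turned somewhat, so I'll check it from above after the catch and knob.

```bash
python3 - <<'E'
from h import *
if pick((.4871,.2779),R(202.9),.0055,.55,40): place(tray(19,35),R(148.1),.0100,.38)
if pick((.5538,-.3958),R(58.1),.003,.8,50): place(tray(84,35),R(58.1),.0077,.65)
W,g=look('mid2',(.6,-.02),.24)
c=robot.camera('top'); save(c,'top2'); print(T())
E
```

```text
closed mm 14.64220676028001 F 41.56602323055267 26.41
lifted mm 14.975173003097922 F 41.27626597881317 27.26
at [ 0.6398 -0.0025  0.01  ] f [-0.4  0.2  1.9] w 14.724122405042918
placed 30.85
closed mm 35.43558308143025 F 50.12146661669249 34.24
lifted mm 35.42183472834954 F 49.893213515606476 35.11
at [ 0.6965 -0.0369  0.0143] f [-8.6  0.5 26.7] w 35.45150883151708
placed 38.85
39.8417
39.94
```

View pics/mid2.png

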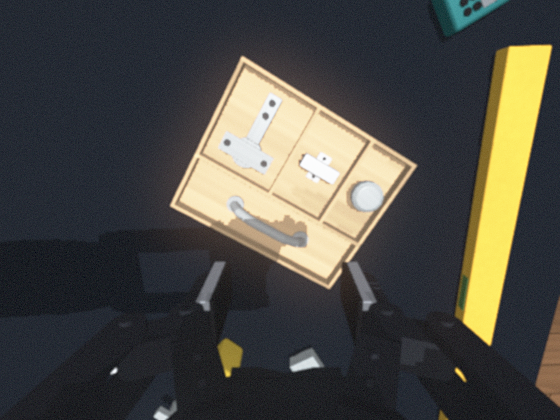

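All four parts are in their bays: bow (268,222), hinge (250,135), catch (320,168), knob (367,196). The knob's descent stopped 6 mm early, with 27 N. I had the closing axis along tray x, so the fingers met the walls and the knob was dropped. Checking heights and positions now.

```bash
python3 - <<'E'
from h import *
robot.movep([*(tray(60,20)-[.02,0]),.20],q(R(238.1)-R(90))); robot.pause(.3); s=robot.state(); c=robot.camera('wrist'); save(c,'kn')
for W,g in ((wcloud(c,s),c['color']),(np.load('mid2.npz')['W'],np.load('mid2.npz')['color'])):
    sat=g.max(2).astype(int)-g.min(2); L=(W[...,:2]-TC)*1000; cc,ss=np.cos(TH),np.sin(TH)
    X=L[...,0]*cc+L[...,1]*ss; Y=-L[...,0]*ss+L[...,1]*cc; Z=W[...,2]*1000
    for n,b in dict(bow=(-109,109,-89,-27),hinge=(-109,-21,-19,89),catch=(-13,51,-19,89),knob=(59,109,-19,89)).items():
        i=(X>b[0])&(X<b[1])&(Y>b[2])&(Y<b[3]); f=i&(sat>50)
        m=i&(Z>(9 if n!='bow' else 12))&(sat<50)
        if m.sum()<20: continue
        p=np.stack([X[m],Y[m]],1).astype(np.float32); r=cv2.minAreaRect(p)
        print(n,m.sum(),'floor',np.median(Z[f]).round(1),'z',np.percentile(Z[m],[50,90,99]).round(1),'rect',np.round(r[0],1),np.round(r[1],1),round(r[2],1),'x',p.min(0).round(1),p.max(0).round(1))
        if n=='knob':
            k=m&(Z>22); A=np.c_[X[k],Y[k],np.ones(k.sum())]; print('top plane slope', np.linalg.lstsq(A,Z[k],rcond=None)[0])
print(T())
E
```

```text
bow 12235 floor 3.8 z [265.4 285.1 289.6] rect [  2.  -45.7] [108.5  36.8] 0.5 x [-52.2 -64. ] [ 56.2 -27. ]
hinge 2890 floor 3.6 z [19.3 22.3 23.3] rect [-64.8  34.9] [61.6 88.4] 0.0 x [-95.6  -9.3] [-33.9  79.1]
catch 28348 floor 3.7 z [277.5 289.1 295.5] rect [22.8 28.1] [94.1 56.4] 90.0 x [ -5.4 -19. ] [51.  75.1]
knob 929 floor 3.6 z [31.  32.2 33. ] rect [84.5 34.8] [36.6 37.3] 3.3 x [66.3 16.1] [103.1  53.7]
top plane slope [6.38973859e-02 1.35281845e-02 2.46057436e+01]
bow 2858 floor 3.8 z [299.1 309.3 316.5] rect [  0.3 -45.6] [ 36.7 107.9] 89.7 x [-53.6 -64. ] [ 54.2 -27. ]
hinge 13911 floor 3.7 z [305.5 327.3 333.7] rect [-50.6  26. ] [92.3 78. ] 68.7 x [-96.1 -19. ] [-21.  79.]
catch 21911 floor 3.7 z [312.5 326.1 333.3] rect [18.9 22.6] [64.  39.7] 0.3 x [-13.    2.8] [50.9 42.6]
knob 823 floor 3.7 z [30.9 32.3 33.3] rect [84.2 34.9] [36.5 37.1] 33.3 x [65.6 16.5] [103.3  53.8]
top plane slope [ 6.69850737e-02 -2.21141608e-02  2.56178528e+01]
41.29
```

View pics/kn.png

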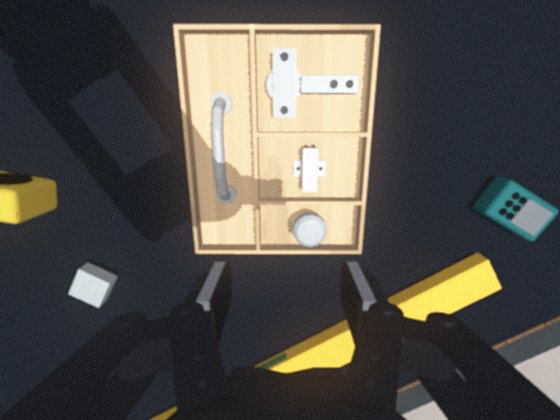

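View pics/top2.png

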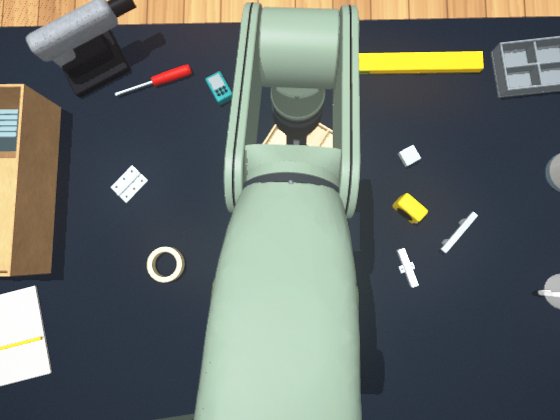

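```bash
python3 - <<'E'
from h import *
d=np.load('mid2.npz'); W=d['W']; g=d['color']; sat=g.max(2).astype(int)-g.min(2)
L=(W[...,:2]-TC)*1000; c,s=np.cos(TH),np.sin(TH); X=L[...,0]*c+L[...,1]*s; Y=-L[...,0]*s+L[...,1]*c; Z=W[...,2]*1000
for n,b,lo,hi in (('bow',(-109,109,-89,-27),12,55),('bowtop',(-109,109,-89,-27),35,55),('hinge',(-109,-21,-19,89),9,50),('catchtop',(-13,51,-19,89),14,50)):
    m=(X>b[0])&(X<b[1])&(Y>b[2])&(Y<b[3])&(Z>lo)&(Z<hi)&(sat<60); r=cv2.minAreaRect(np.stack([X[m],Y[m]],1).astype(np.float32))
    A=np.c_[X[m],Y[m],np.ones(m.sum())]; print(n,m.sum(),np.percentile(Z[m],[5,50,99]).round(1),np.round(r[0],1),np.round(r[1],1),round(r[2],1),'slope',np.linalg.lstsq(A,Z[m],rcond=None)[0][:2].round(3))
W=np.load('right.npz')['W']; gg=np.load('right.npz')['color'].min(2); p=comps(W,gg,.018,.05,(.554,-.396),.03); L=p[:,:2]@np.array([[c,-s],[s,c]])
print('knob slope before',np.linalg.lstsq(np.c_[L,np.ones(len(p))],p[:,2],rcond=None)[0][:2])
E
```

```text
bow 829 [17.6 36.1 40.8] [  0.5 -57.9] [ 12.1 107.4] 89.8 slope [ 0.026 -0.563]
bowtop 473 [35.5 38.5 40.9] [  0.5 -58. ] [70.4 12. ] 0.1 slope [ 0.003 -0.141]
hinge 1953 [15.9 19.4 23.6] [-65.   34.4] [89.2 61.9] 89.7 slope [-0.003  0.057]
catchtop 545 [18.  19.6 21.3] [18.3 34.2] [16.3 47.9] 89.9 slope [ 0.005 -0.022]
knob slope before [ 0.00907797 -0.07259211]
```

```bash
python3 -c "
from h import *
print(robot.close_job(),T())"
```

```text
the job is handed in; nothing more can be done
the job is handed in; nothing more can be done
```

All four fittings are in their own bays, flat and upright by the camera measurements, and the job was handed in at about 41 s without touching the look-alikes; the knob dropped about 6 mm into the narrow bay after the fingers met the walls with 27 N (limit 40 N).

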